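# Build the test-sieve stack on the shaker

## Task

Build the sieve stack on the shaker for a particle-size run, from the bottom up: the aluminium pan inside the locating ring, then the fine blue sieve, the medium yellow sieve, the coarse red sieve, and the lid on top. Set each part down (do not drop it) level and nested fully home in the one below, and let go of it, before the next goes on; leave the beaker, the amber bottle and the timer where they stand.

Things in the scene. Friction and masses are not known exactly. Their poses are not given: they have to be found in the camera images.
- shaker: Sieve shaker, fixed: white housing 140 x 140 mm, 50 mm high; on it a round steel table (104 mm across, upper face 62 mm above the bench) with a dark locating ring: inside 63 mm, outside 74 mm, 6 mm high, bevelled inside. Origin: centre of the housing's underside; the ring is centred straight above it. z up; grey control panel faces its -x.
- pan: Receiving pan: bare aluminium cup, 58 mm across, 50 mm inside, 27 mm high, bottom edge bevelled to 52 mm. Origin: centre of underside, z up. Loose, 90 g. Seated in the locating ring its origin is 62 mm above the shaker's. Grip across the outside from above, fingertips 9 mm or more above its underside, to clear the 6 mm ring.
- sieve_fine: Blue sieve, very close 1.5 mm mesh. Frame 58 mm across, top socket 50 mm wide (4 mm wall); tapered skirt under it 9 mm high, 40 mm across at the bottom, 47 at the shoulder; 31 mm high in all. Origin: centre of underside, z up. Loose, 70 g. Fully home, origin is 22 mm above that of a sieve below, 18 mm above the pan's. Grip across the frame, fingertips 11 mm or more above its underside.
- sieve_medium: Yellow sieve, 3.4 mm mesh. Frame 58 mm across, top socket 50 mm wide (4 mm wall); tapered skirt under it 9 mm high, 40 mm across at the bottom, 47 at the shoulder; 31 mm high in all. Origin: centre of underside, z up. Loose, 70 g. Fully home, origin is 22 mm above that of a sieve below, 18 mm above the pan's. Grip across the frame, fingertips 11 mm or more above its underside.
- sieve_coarse: Red sieve, open 7 mm mesh. Frame 58 mm across, top socket 50 mm wide (4 mm wall); tapered skirt under it 9 mm high, 40 mm across at the bottom, 47 at the shoulder; 31 mm high in all. Origin: centre of underside, z up. Loose, 70 g. Fully home, origin is 22 mm above that of a sieve below, 18 mm above the pan's. Grip across the frame, fingertips 11 mm or more above its underside.
- lid: Lid: white disc 58 mm across over the same 9 mm tapered skirt as the sieves' (disc 9 to 14 mm above the underside), with a black knob 18 mm across from 14 to 35 mm above the underside. Origin: centre of underside, z up. Loose, 50 g, knob up. Fully home in a sieve its origin is 22 mm above that sieve's. Grip the knob from above.
- beaker: Bystander: small empty glass beaker, 50 mm across, 52 mm high, loose; origin: centre of its underside.
- sample_bottle: Bystander: small amber bottle with a black cap, 44 mm across, 100 mm high, loose; origin: centre of its underside.
- timer: Bystander: white bench timer, 62 x 66 mm, 22 mm high, loose; origin: centre of its underside.
Mind the look-alikes: they are no part of the job. Of the things shaped like the sieve_medium, the yellow one is meant. What is shaped like the lid but green is not meant.

How it is judged (in metres and radians):
On the way, in this order (a step that is already met when the one before it is completed fails the run):
1. the pan sits level and fully home in the shaker's locating ring, let go of (horizontal distance between pan and shaker below 0.0045 m and z of pan in the frame of shaker between 0.0595 and 0.0645 m and angle between pan's own z axis and vertical below 0.06 rad and contact force between the fingers and pan below 0.05 N), for 0.2 s.
2. the fine (blue) sieve sits level and fully home on the pan, let go of (horizontal distance between sieve_fine and pan below 0.0045 m and z of sieve_fine in the frame of pan between 0.0155 and 0.0205 m and angle between sieve_fine's own z axis and vertical below 0.06 rad and contact force between the fingers and sieve_fine below 0.05 N), for 0.2 s.
3. the medium (yellow) sieve sits level and fully home on the fine (blue) sieve, let go of (horizontal distance between sieve_medium and sieve_fine below 0.0045 m and z of sieve_medium in the frame of sieve_fine between 0.0195 and 0.0245 m and angle between sieve_medium's own z axis and vertical below 0.06 rad and contact force between the fingers and sieve_medium below 0.05 N), for 0.2 s.
4. the coarse (red) sieve sits level and fully home on the medium (yellow) sieve, let go of (horizontal distance between sieve_coarse and sieve_medium below 0.0045 m and z of sieve_coarse in the frame of sieve_medium between 0.0195 and 0.0245 m and angle between sieve_coarse's own z axis and vertical below 0.06 rad and contact force between the fingers and sieve_coarse below 0.05 N), for 0.2 s.
5. the lid sits level and fully home on the coarse (red) sieve, let go of (horizontal distance between lid and sieve_coarse below 0.0045 m and z of lid in the frame of sieve_coarse between 0.0195 and 0.0245 m and angle between lid's own z axis and vertical below 0.06 rad and contact force between the fingers and lid below 0.05 N), for 0.2 s.
At the end, for the whole second after the job is handed in: From the bottom: pan in the locating ring, fine, medium and coarse sieve, lid; each axis within 4.5 mm of the one below, height within 2.5 mm of fully home, tilted less than 0.06 rad; all released and at rest (all of step 1 and all of step 2 and all of step 3 and all of step 4 and all of step 5 and linear speed of each of pan, sieve_fine, sieve_medium, sieve_coarse, lid below 0.02 m/s); the robot touches nothing.
It fails at once if the beaker, the amber bottle or the timer is moved by more than 20 mm (distance of any of beaker, sample_bottle, timer from where it was at the start of the episode above 0.02 m).
It fails at once if a part of the stack is dropped (moves faster than 0.6 m/s with no finger touching it, a fall of about 18 mm) ((contact force between the fingers and pan below 0.05 N and linear speed of pan above 0.6 m/s) or (contact force between the fingers and sieve_fine below 0.05 N and linear speed of sieve_fine above 0.6 m/s) or (contact force between the fingers and sieve_medium below 0.05 N and linear speed of sieve_medium above 0.6 m/s) or (contact force between the fingers and sieve_coarse below 0.05 N and linear speed of sieve_coarse above 0.6 m/s) or (contact force between the fingers and lid below 0.05 N and linear speed of lid above 0.6 m/s)).
It also fails if it takes over 118 s, if anything falls off the work surface, if the arm or the gripper's body presses on something with over 40 N, if the wrist force passes 120 N, or if a joint passes its speed limit or range.

## Robot

A 6-joint arm with a two-finger parallel gripper is mounted at the origin on the work surface; the furniture and walls round the work are solid. World frame = base frame: x ahead of the robot, y to its left, z up, the work surface at z = 0. Lengths are in mm, angles in degrees, forces in N, time in s.
With the tool pointing down it reaches from about 300 to 775 mm from the base axis. Payload 14.6 kg.
Tool frame: the origin (TCP) lies at the very end of the fingers, on their centre line; the grasp point (between the pads) lies 19 mm behind it; z points along the fingers, y is the line along which they close (so a half turn about z gives the same grasp; the last joint's range is limited). The gripper opens to 94 mm and grips with 3 to 60 N. Pads are 16 mm wide; open, the fingers measure 119 mm over their backs; the gripper's body (75 mm by 177 mm) begins 78 mm behind the grasp point.
Start: joints at [-79.389, 17.183, 87.147, -0, 75.671, -3.816], TCP at [137.025, -532.648, 205.446] pointing down, gripper open.
Joint ranges: [-173.82, 173.82], [-45.26, 126.66], [13.44, 144.39], [-59.66, 239.66], [0, 175.72], [-146.38, 146.38]. Speed limits (degrees/s): [127.2, 127.2, 147.25, 180, 180, 180].

## Interface

Orientations are given as [roll, pitch, yaw] about the fixed x, y, z axes, in that order (R = Rz(yaw) Ry(pitch) Rx(roll)).
In Python, from plant import robot gives the robot as it stands. The module is installed in compiled form; this text tells all that it offers.
- The arm moves only by the shell command python3 -m jog 'ROWS' [OPENING] [FORCE]. ROWS is JSON, a list that holds one entry, the list of rows, each a list of 4 numbers: the shift along the world's x, y, z in m, then the turn about the world's z in rad. In form: [[[dx, dy, dz, roll], ...]]. A call has 1 to 5 rows; each row shifts and turns the commanded pose from where the row before left it; what a row does not reach is not made up. A row lasts 1/10 s, in which the tool goes at most 50 mm and 8.59 degrees, less where a joint would pass 70% of its speed; a pose out of reach is approached as far as the arm can. A call is refused whole if a number of a shift passes 0.05 or a number of a turn 0.15, either way. A call with a gripper value outside its range is refused whole. OPENING is the closure in counts, from 0 (fully open) to 255 (shut), set as the call begins (- or left out, the last holds). The fingers move at their own pace and stop on an object; FORCE is the grip in N (left out, the last holds). Time passes only in rows, so rows that do not move let the fingers close. It gives the time, the measured TCP pose, the force, the opening and the grip force at its end, in the units of the state.
- robot.get_obs(): the state, without advancing time (a new reading comes with each control period).
- robot.get_image(name): name is "scene" or "top"; returns (picture, depth): 400x640x3 uint8, blue, green, red; 400x640 float32, mm along the optical axis (not along the pixel's ray), 0 where there is no reading.
- robot.camera_info(name): a dict with "camera_matrix" (3x3 intrinsics, pixels), "k1" (the pictures are not rectified: a ray, as slopes to the right and down, at radius r is drawn at 1 + k1 r^2 times it, then the intrinsics apply), "position" and "attitude" of the camera in the world. Camera axes: x right, y up, looking along -z (the intrinsics and any distortion apply to the point x, -y, -z); pixel columns grow to the right and rows downward; lengths in mm; the calibration is good to about 2 mm. A picture is of the moment at which its call begins. camera_info takes no time and is no camera call.
- robot.finish_job(): hands the job in; it is judged then, once.
Trained networks look in the newest picture that a camera, given by its name, has taken for a name from the list of things; names that differ only in an ending like _2 or _b are one class to them, and where a whole thing is asked for, a point or a joint stands for the part that bears it (a point fixed in the world has none). Each returns a list of dicts, best first, with "score" (0 to 1); they miss things now and then, are a little off and sometimes report something else, mostly with a low value. They report only what shows in the picture. A call takes as long as a camera call. They do not tell look-alikes from the thing itself.
- robot.find_in(camera, label): "bbox" ([left, top, right, bottom] in pixels, round what is visible of it).
- robot.silhouettes(camera, label): "pixels" (400x640 bool, what is visible of it) and "bbox" ([left, top, right, bottom] in pixels, round what is visible of it).
The state is a dict: "time_s": time; "joint_pos": joint angles; "dq": joint speeds; "effort": joint torques, N m; "ee_pos": TCP position; "eef_rot": TCP orientation; "ft_force": force on the tool from outside, world axes, zero at the start; "torque": the same for the moment, N m; "gripper_width": opening from 0.0 (shut) to 1.0 (fully open); "finger_force": force on a finger pad.
Only numpy, scipy, OpenCV 4.12 (cv2) and the standard library are available. Lean on these libraries where they do the work, as an engineer would, in place of code of your own. Each camera call takes 0.05 s, during which the arm holds its last target. There are 200 camera calls.

## Working session

There is one attempt and no reset: what is moved stays moved. The work goes in short steps, Python scripts to look and compute and a shell command to move; the robot and the scene stay as the last step left them, time stands still between calls to the robot, and variables do not carry over. Pictures are saved under pics/ and viewed, at most 14 in all, crops included, and the job is handed in when it is done.

```bash
mkdir -p pics; python3 - <<'E'
from plant import robot
import cv2,json
for n in("scene","top"):
    im,d=robot.get_image(n); cv2.imwrite(f"pics/{n}0.png",im)
    c=robot.camera_info(n); print(n,c)
print(robot.get_obs())
E
```

```text
scene {'camera_matrix': array([[389.48647153,   0.        , 318.94763642],
       [  0.        , 389.48647153, 200.85587455],
       [  0.        ,   0.        ,   1.        ]]), 'k1': -0.03243395251278343, 'position': array([1262.3983606 , -341.32348751,  400.7495599 ]), 'attitude': array([64.1191597 , -0.26429933, 64.76877634])}
top {'camera_matrix': array([[441.29060679,   0.        , 318.2308688 ],
       [  0.        , 441.29060679, 191.19692345],
       [  0.        ,   0.        ,   1.        ]]), 'k1': -0.05815333643292137, 'position': array([452.62537359,  17.00906383, 910.86533514]), 'attitude': array([  8.72671345,  -1.78528426, -90.65592445])}
{'time_s': 0.1, 'joint_pos': array([-7.93875474e+01,  1.72100720e+01,  8.71760700e+01, -1.16113467e-03,
        7.56710658e+01, -3.81543562e+00]), 'dq': array([ 0.03813217, -0.03933327, -0.20031356,  0.01821129, -0.0358582 ,
        0.05667195]), 'effort': array([ 1.04960527e-03, -5.32643902e+01, -3.53282189e+01,  7.09350617e-02,
        2.35048105e-02, -6.91893024e-05]), 'ee_pos': array([ 136.99178175, -532.42424702,  204.97076229]), 'eef_rot': array([-1.79942844e+02, -2.68453565e-03,  1.44281748e+01]), 'ft_force': array([ 0.14952603, -0.27580467, -0.6059871 ]), 'torque': array([-0.00986495, -0.02540938, -0.00938506]), 'finger_force': 0.0, 'gripper_width': 1.0025398813400819}
```

View pics/scene0.png

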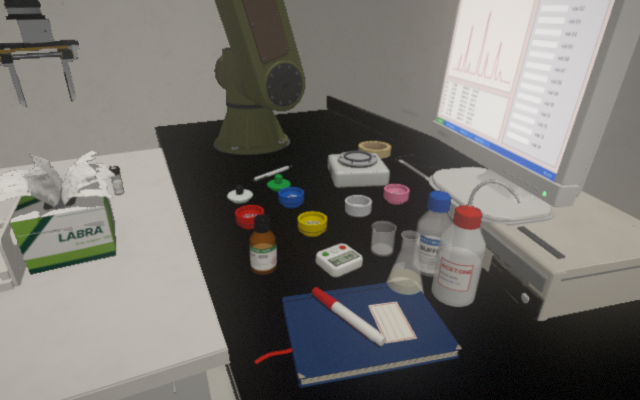

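View pics/top0.png

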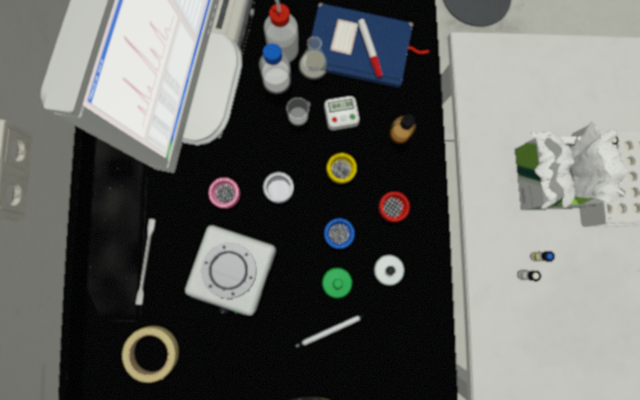

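The scene view shows the yellow sieve at (312,223), red at (249,216), blue at (291,197), pan at (358,205), white lid at (240,196), and the shaker at (358,165).

In the top view, these could be taken for each thing:
- **Medium sieve:** yellow (342,168) or pink (224,193). I choose yellow.
- **Lid:** white (389,269) or green (337,282). I choose white.
- **Pan:** the plain cup at (278,187).
- **Others:** blue (339,233), red (394,206) and the shaker (230,270).

Next I measure these and check the choices in one crop.

```bash
cat > h.py <<'E'
from plant import robot
import cv2,numpy as np
from scipy.spatial.transform import Rotation as R
from scipy.optimize import least_squares
def cloud(n):
    im,d=robot.get_image(n); c=robot.camera_info(n); K=c["camera_matrix"]
    v,u=np.mgrid[:400,:640].astype(np.float32)
    p=cv2.undistortPoints(np.stack([u,v],-1).reshape(-1,1,2),K,np.array([c["k1"],0,0,0,0.])).reshape(400,640,2)
    P=np.stack([p[...,0]*d,-p[...,1]*d,-d],-1)@R.from_euler("xyz",c["attitude"],degrees=True).as_matrix().T+c["position"]
    P[d==0]=np.nan
    return im,P
def top_circle(P,px,zlo,zhi,w=24):
    "centre/diameter of hull of points between zlo and zhi near pixel"
    q=P[px[1]-w:px[1]+w,px[0]-w:px[0]+w].reshape(-1,3)
    q=q[(q[:,2]>zlo)&(q[:,2]<zhi)]
    h=cv2.convexHull(q[:,:2].astype(np.float32))[:,0]
    f=least_squares(lambda a:np.hypot(h[:,0]-a[0],h[:,1]-a[1])-a[2],[*h.mean(0),29],loss="soft_l1").x
    return np.r_[f[:2],2*f[2],np.median(q[:,2]),np.percentile(q[:,2],98),len(q)].round(1)
E
python3 - <<'E'
from h import *
im,P=cloud("top")
for n,px,lo,hi in [("pan",(278,187),20,40),("fine",(339,233),24,40),("medium",(342,168),24,40),("coarse",(394,206),24,40),("lid",(389,269),8,20),("knob",(389,269),28,45),("green",(337,282),8,20),("pink",(224,193),24,40),("beaker",(297,112),35,70),("bottle",(402,128),70,120),("ring",(230,270),64,80)]:
    try: print(n,*top_circle(P,px,lo,hi))
    except Exception as e: print(n,e)
for l in("shaker","pan","sieve_medium","lid"):
    print(l,[(np.round(r["bbox"]).astype(int).tolist(),round(r["score"],2)) for r in robot.find_in("top",l)])
s=robot.silhouettes("top","shaker")[0]["pixels"]
q=P[s];q=q[(q[:,2]>42)&(q[:,2]<58)];print("housing",cv2.minAreaRect(q[:,:2].astype(np.float32)))
cv2.imwrite("pics/c1.png",cv2.resize(im[90:310,180:430],None,fx=2.7,fy=2.7,interpolation=2))
E
```

```text
pan 597.2 68.9 58.1 26.7 30.5 201.0
fine 502.1 -52.9 57.2 30.9 34.1 188.0
medium 635.8 -60.3 57.3 30.6 33.7 196.0
coarse 555.2 -166.3 57.9 30.8 33.9 194.0
lid 428.9 -153.5 55.5 14.1 17.4 536.0
knob 429.2 -153.0 17.9 34.8 37.6 71.0
green 404.7 -48.1 56.0 14.3 17.2 562.0
pink 586.1 178.9 57.7 30.8 34.5 206.0
beaker 755.7 28.3 44.9 48.5 54.7 172.0
bottle 713.6 -184.6 30.7 98.4 103.0 235.0
ring 434.3 158.1 93.3 66.2 70.5 574.0
shaker [([184, 225, 279, 319], 0.64), ([374, 255, 403, 286], 0.5)]
pan [([264, 172, 297, 203], 0.96)]
sieve_medium [([210, 179, 240, 210], 0.98), ([326, 156, 355, 185], 0.9)]
lid [([371, 261, 401, 283], 0.58), ([324, 265, 350, 297], 0.57), ([265, 172, 295, 204], 0.55)]
housing ((432.0175476074219, 161.27297973632812), (138.98045349121094, 140.67047119140625), 70.92829132080078)
```

View pics/c1.png

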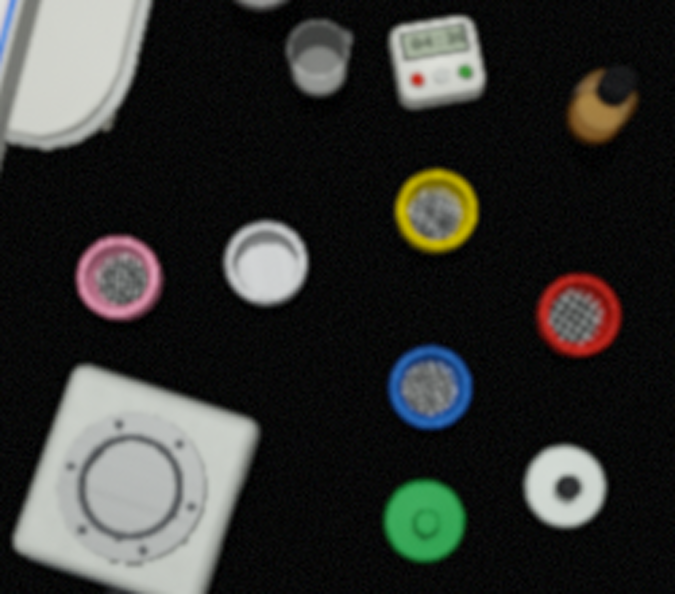

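The crop confirms the choices: yellow (436,210), white lid (565,486), blue, red and the pan are clear. The ring shows at about (131,486) in the crop. I still need its centre more precisely.

```bash
python3 - <<'E'
from h import *
C=robot.camera_info("top")
im,P=cloud("top")
# table hull with depth
print("table",top_circle(P,(229,270),57.5,80,w=34))
g=cv2.cvtColor(im,cv2.COLOR_BGR2GRAY)
sub=g[238:303,196:263];m=(sub<np.median(sub)-40).astype(np.uint8)
n,l,s,c=cv2.connectedComponentsWithStats(m)
pts=[]
for i in range(1,n):
    if 35<s[i,2]<50 and 35<s[i,3]<50:
        v,u=np.nonzero(l==i); print(s[i],c[i]+[196,238]); (e)=cv2.fitEllipse(np.stack([u,v],1).astype(np.float32)); print(e)
        uv=np.stack([u+196,v+238],1).astype(np.float32)
        K=C["camera_matrix"];p=cv2.undistortPoints(uv.reshape(-1,1,2),K,np.array([C["k1"],0,0,0,0.])).reshape(-1,2)
        r=np.c_[p[:,0],-p[:,1],-np.ones(len(p))]@R.from_euler("xyz",C["attitude"],degrees=True).as_matrix().T
        X=C["position"]+r*((66-C["position"][2])/r[:,2])[:,None]
        f=least_squares(lambda a:np.hypot(X[:,0]-a[0],X[:,1]-a[1])-a[2],[432,160,34]).x;print("ring",f)
E
```

```text
table [ 433.6  162.1  103.5   62.6   69.5 2389. ]
[ 13  13  39  40 358] [227.40782123 270.6396648 ]
((31.917089462280273, 32.04477310180664), (36.40714645385742, 37.06934356689453), 37.97071075439453)
ring [433.25416675 160.96938281  34.15162245]
```

```bash
python3 -m jog '[[[0.015,0.02,0,0],[0.03,0.039,0,0],[0.03,0.039,0,0],[0.03,0.039,0,0],[0.03,0.039,0,0]]]' 0 20
python3 -m jog '[[[0.03,0.039,0,0],[0.03,0.039,0,0],[0.03,0.039,0,0],[0.03,0.039,0,0],[0.03,0.039,0,0]]]'
python3 -m jog '[[[0.03,0.039,0,0],[0.03,0.039,0,0],[0.03,0.039,0,0],[0.03,0.039,0,0],[0.025,0.03,0,0]]]'
```

```text
time_s: 0.95
ee_pos: [272.7, -355.0, 205.6]
eef_rot: [180.0, -0.0, 14.4]
ft_force: [0.2, -0.2, 0.0]
gripper_width: 1.0
finger_force: 0.0
time_s: 1.45
ee_pos: [422.9, -159.8, 205.8]
eef_rot: [180.0, -0.0, 14.4]
ft_force: [1.0, -1.2, -0.3]
gripper_width: 0.999
finger_force: 0.0
time_s: 1.95
ee_pos: [568.1, 26.8, 205.4]
eef_rot: [-180.0, -0.0, 14.5]
ft_force: [-0.1, -0.1, 0.1]
gripper_width: 0.998
finger_force: 0.0
```

```bash
python3 -m jog '[[[0.029,0.040,0,0],[0,0.002,-0.045,0],[0,0,-0.045,0],[0,0,-0.045,0],[0,0,-0.02,0]]]'
python3 -m jog '[[[0,0,-0.02,0],[0,0,-0.02,0],[0,0,0,0],[0,0,0,0]]]'
python3 - <<'E'
from h import *
im,P=cloud("scene"); cv2.imwrite("pics/s1.png",cv2.resize(im[130:290,220:460],None,fx=3,fy=3))
E
```

```text
time_s: 2.45
ee_pos: [594.1, 66.4, 46.2]
eef_rot: [-179.9, 0.3, 14.4]
ft_force: [0.5, 0.6, -0.4]
gripper_width: 1.002
finger_force: 0.0
time_s: 2.85
ee_pos: [596.2, 66.4, 10.9]
eef_rot: [-180.0, 0.0, 14.4]
ft_force: [0.5, 1.4, -0.2]
gripper_width: 0.995
finger_force: 0.0
```

View pics/s1.png

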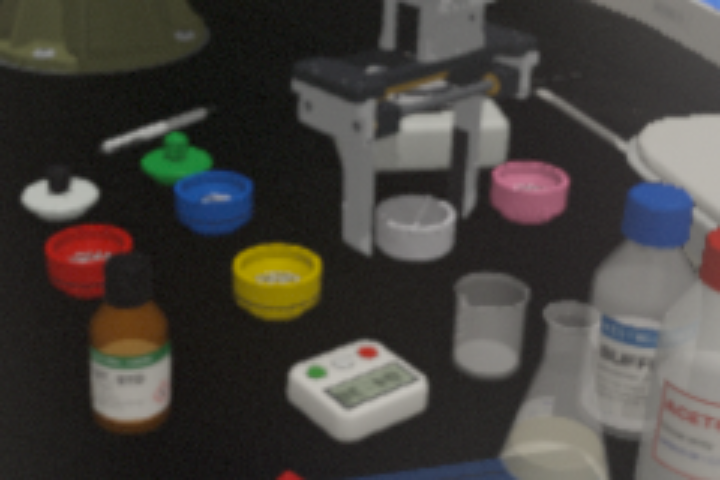

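The fingers stand either side of the pan (415,228), so I close and lift.

```bash
python3 -m jog '[[[0,0,0,0],[0,0,0,0],[0,0,0,0],[0,0,0,0],[0,0,0,0]]]' 255 20
python3 -m jog '[[[0,0,0,0],[0,0,0.01,0],[0,0,0.03,0],[0,0,0.04,0],[0,0,0.04,0]]]'
```

```text
time_s: 3.4
ee_pos: [596.1, 66.4, 10.6]
eef_rot: [-180.0, -0.0, 14.4]
ft_force: [-1.4, 1.2, 0.8]
gripper_width: 0.612
finger_force: 1.1
time_s: 3.9
ee_pos: [595.7, 66.3, 132.3]
eef_rot: [-180.0, 0.0, 14.4]
ft_force: [0.6, 1.3, -1.1]
gripper_width: 0.608
finger_force: 20.0
```

```bash
python3 -m jog '[[[-0.02,0.012,0,0],[-0.04,0.023,0,0],[-0.04,0.023,0,0],[-0.04,0.023,0,0],[-0.024,0.0138,0,0]]]'
python3 -m jog '[[[0,0,-0.01,0],[0,0,-0.02,0],[0,0,-0.01,0],[0,0,-0.003,0],[0,0,0,0]]]'
```

```text
time_s: 4.4
ee_pos: [429.6, 162.1, 131.0]
eef_rot: [-180.0, -0.0, 14.5]
ft_force: [1.5, -0.1, -0.8]
gripper_width: 0.604
finger_force: 20.0
time_s: 4.9
ee_pos: [432.3, 160.9, 87.3]
eef_rot: [180.0, 0.0, 14.4]
ft_force: [0.1, -0.1, -0.9]
gripper_width: 0.608
finger_force: 20.0
```

```bash
python3 -m jog '[[[0,0,-0.005,0],[0,0,-0.003,0],[0,0,0,0]]]'
python3 -m jog '[[[0,0,-0.002,0],[0,0,-0.002,0],[0,0,0,0]]]';python3 -m jog '[[[0,0,-0.0015,0],[0,0,0,0],[0,0,0,0]]]'
```

```text
time_s: 5.2
ee_pos: [432.0, 161.1, 79.2]
eef_rot: [180.0, 0.0, 14.4]
ft_force: [0.4, -0.7, -1.0]
gripper_width: 0.607
finger_force: 20.0
time_s: 5.5
ee_pos: [431.9, 161.1, 75.2]
eef_rot: [-180.0, 0.0, 14.4]
ft_force: [0.9, -0.2, -0.6]
gripper_width: 0.606
finger_force: 20.0
time_s: 5.8
ee_pos: [432.0, 161.2, 74.0]
eef_rot: [180.0, -0.0, 14.4]
ft_force: [-0.3, 1.1, -0.8]
gripper_width: 0.61
finger_force: 20.0
```

```bash
python3 - <<'E'
from h import *
im,P=cloud("scene"); cv2.imwrite("pics/s2.png",cv2.resize(im[110:210,290:440],None,fx=4,fy=4))
E
```

```text
(no output)
```

View pics/s2.png

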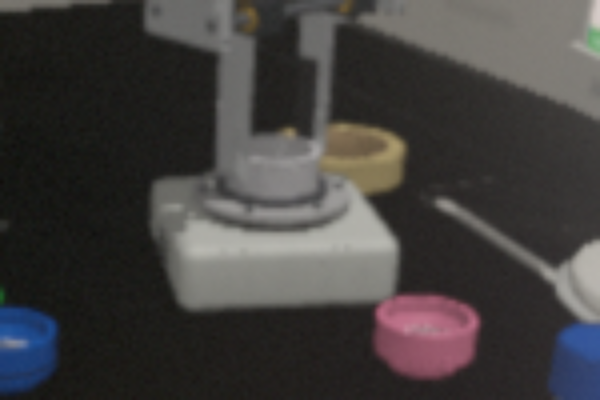

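The pan (280,165) is inside the ring. I lower it until it touches, then release.

```bash
python3 -m jog '[[[0,0,-0.001,0],[0,0,0,0],[0,0,0,0]]]';python3 -m jog '[[[0,0,-0.001,0],[0,0,0,0],[0,0,0,0]]]'
```

```text
time_s: 6.15
ee_pos: [432.0, 161.1, 72.9]
eef_rot: [-180.0, 0.0, 14.4]
ft_force: [0.5, -0.6, -0.4]
gripper_width: 0.605
finger_force: 20.0
time_s: 6.45
ee_pos: [432.1, 161.2, 72.5]
eef_rot: [-180.0, -0.0, 14.4]
ft_force: [-3.8, -0.4, 8.0]
gripper_width: 0.608
finger_force: 20.0
```

```bash
python3 -m jog '[[[0,0,0,0],[0,0,0,0],[0,0,0,0],[0,0,0,0],[0,0,0.01,0]]]' 0
python3 -m jog '[[[0,0,0.04,0],[0,0,0.04,0],[0.012,-0.036,0.02,0],[0.015,-0.045,0,0],[0.015,-0.045,0,0]]]'
python3 -m jog '[[[0.015,-0.045,0,0],[0.013,-0.040,0,0],[0,0,0,0]]]'
python3 - <<'E'
from h import *
im,P=cloud("top")
print("pan",top_circle(P,(226,270),85,97,w=30))
print("fine",top_circle(P,(339,233),24,40))
E
```

```text
time_s: 6.95
ee_pos: [431.4, 161.0, 81.4]
eef_rot: [180.0, 0.1, 14.4]
ft_force: [-0.5, 0.1, 1.0]
gripper_width: 0.986
finger_force: 0.0
time_s: 7.45
ee_pos: [474.5, 33.8, 183.6]
eef_rot: [180.0, -0.1, 14.5]
ft_force: [1.1, 0.0, -0.5]
gripper_width: 1.0
finger_force: 0.0
time_s: 7.75
ee_pos: [502.8, -53.7, 182.5]
eef_rot: [180.0, -0.0, 14.2]
ft_force: [0.3, -0.1, 0.4]
gripper_width: 0.997
finger_force: 0.0
pan [435.6 161.9  58.4  89.   91.9 242. ]Traceback (most recent call last):
  File "<stdin>", line 4, in <module>
  File "h.py", line 16, in top_circle
    h=cv2.convexHull(q[:,:2].astype(np.float32))[:,0]
      ~~~~~~~~~~~~~~~~~~~~~~~~~~~~~~~~~~~~~~~~~~^^^^^
TypeError: 'NoneType' object is not subscriptable
```

```bash
python3 -m jog '[[[-0.0007,0.0008,-0.03,0],[0,0,-0.045,0],[0,0,-0.045,0],[0,0,-0.03,0],[0,0,-0.015,0]]]'
python3 -m jog '[[[0,0,-0.004,0],[0,0,0,0],[0,0,0,0]]]'
python3 -m jog '[[[0,0,0,0],[0,0,0,0],[0,0,0,0],[0,0,0,0],[0,0,0,0]]]' 255 20
python3 -m jog '[[[0,0,0,0],[0,0,0.01,0],[0,0,0.03,0],[0,0,0.045,0],[0,0,0.045,0]]]'
```

```text
time_s: 8.3
ee_pos: [499.9, -47.6, 14.8]
eef_rot: [-179.9, 0.2, 14.5]
ft_force: [-0.2, 0.4, 0.5]
gripper_width: 0.998
finger_force: 0.0
time_s: 8.6
ee_pos: [501.9, -48.7, 14.2]
eef_rot: [180.0, -0.1, 14.5]
ft_force: [-0.3, -0.0, 0.6]
gripper_width: 1.0
finger_force: 0.0
time_s: 9.1
ee_pos: [501.4, -49.1, 13.1]
eef_rot: [180.0, -0.0, 14.4]
ft_force: [-0.4, -0.4, 0.5]
gripper_width: 0.61
finger_force: 13.3
time_s: 9.6
ee_pos: [500.8, -48.9, 144.9]
eef_rot: [-180.0, 0.0, 14.4]
ft_force: [1.3, -0.2, -0.3]
gripper_width: 0.608
finger_force: 20.0
```

```bash
python3 -m jog '[[[-0.008,0.025,0,0],[-0.015,0.046,0,0],[-0.015,0.046,0,0],[-0.014,0.046,0,0],[-0.010,0.034,0,0]]]'
python3 -m jog '[[[-0.003,0.014,0,0],[0,0,-0.015,0],[0,0,-0.01,0],[0,0,0,0],[0,0,0,0]]]'
```

```text
time_s: 10.1
ee_pos: [438.1, 150.1, 143.7]
eef_rot: [-180.0, -0.0, 14.5]
ft_force: [0.3, 0.3, -0.6]
gripper_width: 0.609
finger_force: 20.0
time_s: 10.6
ee_pos: [436.4, 161.6, 118.2]
eef_rot: [-180.0, 0.0, 14.4]
ft_force: [0.5, -0.3, -1.5]
gripper_width: 0.61
finger_force: 20.0
```

Bottom of the sieve is at about 105. I lower it gently to a TCP height near 93.

```bash
python3 -m jog '[[[-0.0005,0,-0.008,0],[0,0,-0.006,0],[0,0,0,0]]]'
python3 -m jog '[[[0,0,-0.004,0],[0,0,-0.002,0],[0,0,0,0],[0,0,0,0]]]'
python3 -m jog '[[[0,0,-0.002,0],[0,0,-0.0015,0],[0,0,0,0],[0,0,0,0]]]'
```

```text
time_s: 10.9
ee_pos: [435.4, 161.7, 103.1]
eef_rot: [180.0, 0.1, 14.4]
ft_force: [0.2, -0.3, -0.5]
gripper_width: 0.606
finger_force: 20.0
time_s: 11.3
ee_pos: [435.9, 162.0, 98.0]
eef_rot: [-180.0, -0.0, 14.4]
ft_force: [-0.6, 0.2, -1.0]
gripper_width: 0.609
finger_force: 20.0
time_s: 11.7
ee_pos: [435.8, 162.0, 94.4]
eef_rot: [-180.0, 0.0, 14.4]
ft_force: [0.6, -0.5, -0.1]
gripper_width: 0.611
finger_force: 20.0
```

```bash
python3 -m jog '[[[0,0,-0.001,0],[0,0,0,0],[0,0,0,0]]]'
python3 -m jog '[[[0,0,-0.001,0],[0,0,0,0],[0,0,0,0]]]'
```

```text
time_s: 12.0
ee_pos: [435.8, 162.0, 93.4]
eef_rot: [-180.0, 0.0, 14.4]
ft_force: [-0.1, 0.3, -0.7]
gripper_width: 0.608
finger_force: 20.0
time_s: 12.3
ee_pos: [436.0, 162.0, 93.0]
eef_rot: [180.0, -0.0, 14.4]
ft_force: [-3.5, -0.9, 8.3]
gripper_width: 0.611
finger_force: 20.0
```

```bash
python3 -m jog '[[[0,0,0,0],[0,0,0,0],[0,0,0,0],[0,0,0,0],[0,0,0.01,0]]]' 0
python3 -m jog '[[[0,0,0.04,0],[0,0,0.04,0],[0.02,-0.022,0.01,0],[0.033,-0.036,0,0],[0.033,-0.036,0,0]]]'
python3 -m jog '[[[0.033,-0.036,0,0],[0.033,-0.037,0,0],[0.033,-0.037,0,0],[0.015,-0.018,0,0],[0,0,0,0]]]'
python3 - <<'E'
from h import *
im,P=cloud("top")
print("fine",top_circle(P,(226,270),107,122,w=30))
E
```

```text
time_s: 12.8
ee_pos: [435.2, 161.8, 101.8]
eef_rot: [180.0, 0.1, 14.4]
ft_force: [-0.3, -0.2, 0.1]
gripper_width: 0.981
finger_force: 0.0
time_s: 13.3
ee_pos: [522.9, 67.0, 194.1]
eef_rot: [180.0, -0.1, 14.5]
ft_force: [0.6, 0.2, -0.4]
gripper_width: 1.0
finger_force: 0.0
time_s: 13.8
ee_pos: [636.7, -62.6, 192.2]
eef_rot: [-180.0, 0.0, 14.3]
ft_force: [-0.2, 1.0, 0.0]
gripper_width: 0.998
finger_force: 0.0
fine [437.2 162.1  57.8 111.2 114.1 238. ]
```

```bash
python3 -m jog '[[[-0.0005,0.001,-0.03,0],[0,0,-0.045,0],[0,0,-0.045,0],[0,0,-0.035,0],[0,0,-0.02,0]]]'
python3 -m jog '[[[0,0,-0.004,0],[0,0,0,0],[0,0,0,0]]]'
```

```text
time_s: 14.35
ee_pos: [633.6, -57.5, 15.1]
eef_rot: [-179.9, 0.2, 14.5]
ft_force: [0.6, -0.8, -0.4]
gripper_width: 1.003
finger_force: 0.0
time_s: 14.65
ee_pos: [636.1, -58.7, 15.4]
eef_rot: [179.9, -0.1, 14.5]
ft_force: [0.1, 0.4, -0.1]
gripper_width: 1.002
finger_force: 0.0
```

```bash
python3 -m jog '[[[0,-0.001,-0.001,0],[0,0,0,0],[0,0,0,0],[0,0,0,0],[0,0,0,0]]]' 255 20
python3 -m jog '[[[0,0,0,0],[0,0,0.01,0],[0,0,0.03,0],[0,0,0.045,0],[0,0,0.045,0]]]'
python3 -m jog '[[[0,0,0.02,0],[-0.017,0.018,0,0],[-0.033,0.036,0,0],[-0.033,0.036,0,0],[-0.033,0.037,0,0]]]'
python3 -m jog '[[[-0.033,0.037,0,0],[-0.033,0.037,0,0],[-0.017,0.020,0,0],[0,0,0,0],[0,0,0,0]]]'
```

```text
time_s: 15.15
ee_pos: [635.4, -60.1, 12.5]
eef_rot: [-180.0, -0.0, 14.4]
ft_force: [0.4, 0.1, 0.5]
gripper_width: 0.611
finger_force: 8.6
time_s: 15.65
ee_pos: [634.9, -60.0, 144.3]
eef_rot: [-180.0, 0.0, 14.4]
ft_force: [0.1, 0.5, -0.4]
gripper_width: 0.606
finger_force: 20.0
time_s: 16.15
ee_pos: [517.8, 67.9, 163.0]
eef_rot: [180.0, -0.0, 14.4]
ft_force: [0.7, 1.7, -0.3]
gripper_width: 0.612
finger_force: 20.0
time_s: 16.65
ee_pos: [436.5, 161.1, 163.2]
eef_rot: [180.0, -0.1, 14.5]
ft_force: [-0.1, -0.7, -1.2]
gripper_width: 0.608
finger_force: 20.0
```

```bash
python3 -m jog '[[[0,0.0005,-0.015,0],[0,0,-0.015,0],[0,0,-0.006,0],[0,0,0,0]]]'
python3 -m jog '[[[0,0,-0.005,0],[0,0,-0.003,0],[0,0,0,0],[0,0,0,0]]]'
python3 -m jog '[[[0,0,-0.002,0],[0,0,-0.001,0],[0,0,0,0],[0,0,0,0]]]'
```

```text
time_s: 17.05
ee_pos: [436.5, 160.7, 125.9]
eef_rot: [180.0, 0.1, 14.4]
ft_force: [0.3, -0.3, -0.5]
gripper_width: 0.607
finger_force: 20.0
time_s: 17.45
ee_pos: [436.4, 161.5, 118.7]
eef_rot: [180.0, -0.0, 14.4]
ft_force: [-0.5, 0.2, -0.2]
gripper_width: 0.607
finger_force: 20.0
time_s: 17.85
ee_pos: [436.3, 161.5, 115.5]
eef_rot: [-180.0, 0.0, 14.4]
ft_force: [-0.2, 0.2, -1.4]
gripper_width: 0.61
finger_force: 20.0
```

```bash
python3 -m jog '[[[0,0,-0.001,0],[0,0,0,0],[0,0,0,0]]]'
python3 -m jog '[[[0,0,-0.0007,0],[0,0,0,0],[0,0,0,0]]]'
```

```text
time_s: 18.15
ee_pos: [436.4, 161.5, 114.5]
eef_rot: [180.0, -0.0, 14.4]
ft_force: [-0.5, 0.1, -0.1]
gripper_width: 0.608
finger_force: 20.0
time_s: 18.45
ee_pos: [436.5, 161.5, 114.4]
eef_rot: [-180.0, -0.0, 14.4]
ft_force: [-3.5, -1.6, 8.4]
gripper_width: 0.605
finger_force: 20.0
```

```bash
python3 -m jog '[[[0,0,0,0],[0,0,0,0],[0,0,0,0],[0,0,0,0],[0,0,0.01,0]]]' 0
python3 -m jog '[[[0,0,0.04,0],[0,0,0.04,0],[0.007,-0.020,0.01,0],[0.015,-0.042,0,0],[0.016,-0.044,0,0]]]'
python3 -m jog '[[[0.016,-0.044,0,0],[0.016,-0.044,0,0],[0.016,-0.044,0,0],[0.016,-0.044,0,0],[0.012,-0.032,0,0]]]'
python3 -m jog '[[[0.005,-0.014,0,0],[0,0,0,0],[0,0,0,0]]]'
python3 - <<'E'
from h import *
im,P=cloud("top")
print("med",top_circle(P,(224,270),129,145,w=32))
E
```

```text
time_s: 18.95
ee_pos: [435.7, 161.3, 123.1]
eef_rot: [180.0, 0.1, 14.4]
ft_force: [-0.3, -0.5, -0.0]
gripper_width: 0.984
finger_force: 0.0
time_s: 19.45
ee_pos: [474.7, 54.6, 215.2]
eef_rot: [180.0, -0.1, 14.5]
ft_force: [1.4, 0.5, -1.0]
gripper_width: 1.001
finger_force: 0.0
time_s: 19.95
ee_pos: [550.7, -155.2, 214.4]
eef_rot: [180.0, -0.0, 14.4]
ft_force: [-0.4, 0.8, 0.0]
gripper_width: 1.0
finger_force: 0.0
time_s: 20.25
ee_pos: [555.1, -165.5, 213.9]
eef_rot: [-180.0, 0.0, 14.5]
ft_force: [-0.8, -0.1, 0.4]
gripper_width: 0.996
finger_force: 0.0
med [438.3 161.8  58.2 132.9 136.2 254. ]
```

```bash
python3 -m jog '[[[0,-0.0005,-0.03,0],[0,0,-0.045,0],[0,0,-0.045,0],[0,0,-0.04,0],[0,0,-0.025,0]]]'
python3 -m jog '[[[0,0,-0.012,0],[0,0,-0.004,0],[0,0,0,0],[0,0,0,0]]]'
```

```text
time_s: 20.8
ee_pos: [554.1, -165.1, 26.4]
eef_rot: [-179.9, 0.1, 14.5]
ft_force: [0.5, 0.1, 0.2]
gripper_width: 1.002
finger_force: 0.0
time_s: 21.2
ee_pos: [556.1, -167.1, 14.3]
eef_rot: [179.9, -0.1, 14.4]
ft_force: [1.0, -0.3, 0.4]
gripper_width: 0.997
finger_force: 0.0
```

```bash
python3 -m jog '[[[0,0,0,0],[0,0,0,0],[0,0,0,0],[0,0,0,0],[0,0,0,0]]]' 255 20
python3 -m jog '[[[0,0,0,0],[0,0,0.01,0],[0,0,0.03,0],[0,0,0.045,0],[0,0,0.045,0]]]'
python3 -m jog '[[[0,0,0.04,0],[-0.008,0.022,0,0],[-0.016,0.044,0,0],[-0.016,0.044,0,0],[-0.016,0.044,0,0]]]'
python3 -m jog '[[[-0.016,0.044,0,0],[-0.016,0.044,0,0],[-0.016,0.044,0,0],[-0.01,0.026,0,0],[-0.005,0.014,0,0]]]'
python3 -m jog '[[[0,0,0,0],[0,0,0,0]]]'
```

```text
time_s: 21.7
ee_pos: [555.3, -167.1, 12.8]
eef_rot: [-180.0, -0.0, 14.4]
ft_force: [0.1, -1.0, 2.5]
gripper_width: 0.611
finger_force: 16.6
time_s: 22.2
ee_pos: [554.9, -166.9, 144.7]
eef_rot: [-180.0, 0.0, 14.4]
ft_force: [-0.3, 0.4, -0.4]
gripper_width: 0.607
finger_force: 20.0
time_s: 22.7
ee_pos: [498.3, -11.7, 183.4]
eef_rot: [180.0, -0.0, 14.4]
ft_force: [1.5, 0.4, -0.7]
gripper_width: 0.609
finger_force: 20.0
time_s: 23.2
ee_pos: [435.3, 160.9, 183.5]
eef_rot: [-180.0, -0.0, 14.5]
ft_force: [0.5, -0.4, -0.9]
gripper_width: 0.611
finger_force: 20.0
time_s: 23.4
ee_pos: [436.4, 158.7, 183.1]
eef_rot: [180.0, -0.0, 14.5]
ft_force: [-0.3, -0.1, -0.7]
gripper_width: 0.609
finger_force: 20.0
```

```bash
python3 -m jog '[[[0,0.0027,-0.01,0],[0,0,-0.015,0],[0,0,-0.01,0],[0,0,0,0],[0,0,0,0]]]'
python3 -m jog '[[[0,0,-0.005,0],[0,0,-0.003,0],[0,0,0,0],[0,0,0,0]]]'
```

```text
time_s: 23.9
ee_pos: [436.5, 161.4, 147.8]
eef_rot: [-180.0, 0.0, 14.4]
ft_force: [0.3, -0.3, -0.9]
gripper_width: 0.609
finger_force: 20.0
time_s: 24.3
ee_pos: [436.4, 161.7, 139.8]
eef_rot: [-180.0, -0.0, 14.4]
ft_force: [-0.0, -0.1, 0.0]
gripper_width: 0.609
finger_force: 20.0
```

```bash
python3 -m jog '[[[0,0,-0.002,0],[0,0,0,0],[0,0,0,0]]]'
python3 -m jog '[[[0,0,-0.0008,0],[0,0,0,0],[0,0,0,0]]]'
python3 -m jog '[[[0,0,-0.0008,0],[0,0,0,0],[0,0,0,0]]]'
```

```text
time_s: 24.6
ee_pos: [436.3, 161.7, 137.8]
eef_rot: [-180.0, -0.0, 14.4]
ft_force: [0.5, -0.7, -1.2]
gripper_width: 0.609
finger_force: 20.0
time_s: 24.9
ee_pos: [436.3, 161.7, 136.9]
eef_rot: [-180.0, 0.0, 14.4]
ft_force: [0.2, 0.8, -0.1]
gripper_width: 0.608
finger_force: 20.0
time_s: 25.2
ee_pos: [436.6, 161.7, 136.7]
eef_rot: [-180.0, -0.0, 14.4]
ft_force: [-1.4, -0.1, 5.7]
gripper_width: 0.611
finger_force: 20.0
```

```bash
python3 -m jog '[[[0,0,0,0],[0,0,0,0],[0,0,0,0],[0,0,0,0],[0,0,0.01,0]]]' 0
python3 -m jog '[[[0,0,0.04,0],[0,0,0.04,0],[0,-0.020,0.01,0],[-0.001,-0.042,0,0],[-0.001,-0.045,0,0]]]'
python3 -m jog '[[[-0.001,-0.045,0,0],[-0.001,-0.045,0,0],[-0.001,-0.045,0,0],[-0.001,-0.043,0,0],[-0.001,-0.020,0,0]]]'
python3 -m jog '[[[0,-0.010,0,0],[0,0,0,0],[0,0,0,0]]]'
python3 - <<'E'
from h import *
im,P=cloud("top")
print("coarse",top_circle(P,(222,270),151,167,w=34))
E
```

```text
time_s: 25.7
ee_pos: [435.7, 161.5, 145.5]
eef_rot: [180.0, 0.1, 14.4]
ft_force: [0.7, -0.6, -0.4]
gripper_width: 0.988
finger_force: 0.0
time_s: 26.2
ee_pos: [434.2, 53.9, 237.3]
eef_rot: [180.0, -0.1, 14.5]
ft_force: [1.2, -0.2, 0.5]
gripper_width: 0.999
finger_force: 0.0
time_s: 26.7
ee_pos: [428.9, -146.2, 236.9]
eef_rot: [180.0, -0.0, 14.3]
ft_force: [0.9, 0.2, 0.0]
gripper_width: 1.0
finger_force: 0.0
time_s: 27.0
ee_pos: [429.4, -152.5, 236.4]
eef_rot: [-180.0, -0.0, 14.5]
ft_force: [-0.1, 0.4, -0.7]
gripper_width: 0.999
finger_force: 0.0
coarse [438.2 162.   58.1 155.  157.6 271. ]
```

```bash
python3 -m jog '[[[0,0,-0.03,0],[0,0,-0.045,0],[0,0,-0.045,0],[0,0,-0.045,0],[0,0,-0.025,0]]]'
python3 -m jog '[[[0,0,-0.018,0],[0,0,-0.007,0],[0,0,0,0],[0,0,0,0],[0,0,0,0]]]'
```

```text
time_s: 27.55
ee_pos: [428.2, -151.6, 43.4]
eef_rot: [-179.9, 0.1, 14.5]
ft_force: [0.1, -0.1, 0.2]
gripper_width: 0.999
finger_force: 0.0
time_s: 28.05
ee_pos: [430.0, -153.4, 22.2]
eef_rot: [179.9, -0.1, 14.4]
ft_force: [-0.5, -0.4, -0.5]
gripper_width: 1.003
finger_force: 0.0
```

```bash
python3 -m jog '[[[-0.0005,0.0005,-0.003,0],[0,0,0,0],[0,0,0,0]]]'
python3 - <<'E'
from h import *
im,P=cloud("scene"); cv2.imwrite("pics/s3.png",cv2.resize(im[120:240,180:420],None,fx=3,fy=3))
E
```

```text
time_s: 28.35
ee_pos: [428.8, -152.9, 18.3]
eef_rot: [180.0, -0.0, 14.4]
ft_force: [-0.4, -0.5, -0.5]
gripper_width: 0.998
finger_force: 0.0
```

View pics/s3.png

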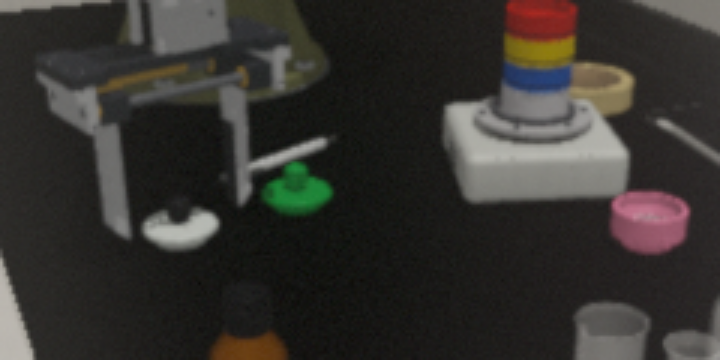

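The stack (540,60) is level, and the white lid's knob (180,210) stands between the fingers. I close on it, giving the longer stroke more time.

```bash
python3 -m jog '[[[0,0,0,0],[0,0,0,0],[0,0,0,0],[0,0,0,0],[0,0,0,0]]]' 255 20
python3 -m jog '[[[0,0,0,0],[0,0,0,0],[0,0,0,0],[0,0,0,0],[0,0,0,0]]]'
```

```text
time_s: 28.9
ee_pos: [428.8, -152.9, 18.1]
eef_rot: [-180.0, 0.0, 14.4]
ft_force: [0.4, 0.3, -0.2]
gripper_width: 0.609
finger_force: 0.0
time_s: 29.4
ee_pos: [428.8, -152.9, 18.1]
eef_rot: [180.0, -0.0, 14.4]
ft_force: [-0.1, 1.2, 0.4]
gripper_width: 0.184
finger_force: 17.8
```

```bash
python3 -m jog '[[[0,0,0.01,0],[0,0,0.03,0],[0,0,0.045,0],[0,0,0.045,0],[0,0,0.045,0]]]'
python3 -m jog '[[[0,0,0.03,0],[0.001,0.022,0.008,0],[0.001,0.045,0,0],[0.001,0.045,0,0],[0.001,0.045,0,0]]]'
python3 -m jog '[[[0.001,0.045,0,0],[0.001,0.045,0,0],[0.001,0.040,0,0],[0.001,0.022,0,0],[0,0.006,0,0]]]'
python3 -m jog '[[[0,0,0,0],[0,0,0,0]]]'
```

```text
time_s: 29.9
ee_pos: [428.4, -152.7, 195.8]
eef_rot: [180.0, -0.0, 14.4]
ft_force: [1.0, -0.3, -0.9]
gripper_width: 0.183
finger_force: 20.0
time_s: 30.4
ee_pos: [432.3, 5.7, 232.0]
eef_rot: [180.0, -0.1, 14.4]
ft_force: [0.2, -0.6, -0.9]
gripper_width: 0.189
finger_force: 20.0
time_s: 30.9
ee_pos: [436.4, 163.9, 231.6]
eef_rot: [-180.0, -0.0, 14.6]
ft_force: [0.6, 0.5, 0.4]
gripper_width: 0.189
finger_force: 20.0
time_s: 31.1
ee_pos: [436.8, 161.2, 231.4]
eef_rot: [180.0, -0.0, 14.4]
ft_force: [0.5, -0.2, -0.9]
gripper_width: 0.186
finger_force: 20.0
```

```bash
python3 -m jog '[[[0,0.0004,-0.02,0],[0,0,-0.025,0],[0,0,-0.01,0],[0,0,0,0],[0,0,0,0]]]'
python3 -m jog '[[[0,0,-0.005,0],[0,0,-0.003,0],[0,0,0,0],[0,0,0,0]]]'
python3 -m jog '[[[0,0,-0.002,0],[0,0,0,0],[0,0,0,0]]]'
```

```text
time_s: 31.6
ee_pos: [437.3, 162.2, 177.1]
eef_rot: [-180.0, -0.1, 14.4]
ft_force: [0.5, -0.3, 0.1]
gripper_width: 0.187
finger_force: 20.0
time_s: 32.0
ee_pos: [436.9, 162.6, 168.3]
eef_rot: [-180.0, -0.0, 14.4]
ft_force: [0.9, -0.3, -0.0]
gripper_width: 0.182
finger_force: 20.0
time_s: 32.3
ee_pos: [436.8, 162.6, 166.1]
eef_rot: [-180.0, 0.0, 14.4]
ft_force: [-0.2, -0.6, -0.5]
gripper_width: 0.183
finger_force: 20.0
```

```bash
python3 -m jog '[[[0,0,-0.0015,0],[0,0,0,0],[0,0,0,0]]]'
python3 -m jog '[[[0,0,-0.0008,0],[0,0,0,0],[0,0,0,0]]]'
python3 -m jog '[[[0,0,-0.0005,0],[0,0,0,0],[0,0,0,0]]]'
```

```text
time_s: 32.6
ee_pos: [436.8, 162.5, 164.6]
eef_rot: [-180.0, 0.0, 14.4]
ft_force: [-0.0, -0.4, -0.5]
gripper_width: 0.183
finger_force: 20.0
time_s: 32.9
ee_pos: [436.9, 162.6, 164.1]
eef_rot: [-180.0, -0.0, 14.4]
ft_force: [-0.0, 0.1, 3.9]
gripper_width: 0.186
finger_force: 20.0
time_s: 33.2
ee_pos: [437.2, 162.6, 164.1]
eef_rot: [-180.0, -0.1, 14.4]
ft_force: [-0.6, -0.3, 9.2]
gripper_width: 0.183
finger_force: 20.0
```

Home. I release, open fully, rise, back away and check.

```bash
python3 -m jog '[[[0,0,0,0],[0,0,0,0],[0,0,0,0],[0,0,0,0],[0,0,0,0]]]' 0
python3 -m jog '[[[0,0,0,0],[0,0,0,0],[0,0,0,0],[0,0,0,0],[0,0,0.01,0]]]'
python3 -m jog '[[[0,0,0.04,0],[0,0,0.04,0],[0,-0.03,0,0],[0,-0.045,0,0],[0,-0.045,0,0]]]'
python3 -m jog '[[[0,-0.045,0,0],[0,-0.03,0,0],[0,0,0,0],[0,0,0,0]]]'
python3 - <<'E'
from h import *
im,P=cloud("top")
print("lid",top_circle(P,(220,270),155,168,w=36)); print("knob",top_circle(P,(220,270),175,190,w=36))
print("beaker",*top_circle(P,(297,112),35,70),"bottle",*top_circle(P,(402,128),70,120))
im,P=cloud("scene"); cv2.imwrite("pics/s4.png",cv2.resize(im[90:240,280:460],None,fx=4,fy=4))
E
```

```text
time_s: 33.7
ee_pos: [436.8, 162.5, 163.2]
eef_rot: [-180.0, 0.0, 14.4]
ft_force: [0.0, 0.4, -0.3]
gripper_width: 0.573
finger_force: 0.0
time_s: 34.2
ee_pos: [436.3, 162.4, 172.8]
eef_rot: [180.0, 0.1, 14.4]
ft_force: [-0.3, 0.5, 0.3]
gripper_width: 0.986
finger_force: 0.0
time_s: 34.7
ee_pos: [436.6, 41.5, 254.3]
eef_rot: [180.0, -0.1, 14.5]
ft_force: [0.9, 0.7, 0.0]
gripper_width: 0.999
finger_force: 0.0
time_s: 35.1
ee_pos: [436.8, -32.7, 253.9]
eef_rot: [180.0, -0.0, 14.3]
ft_force: [-0.0, -0.7, 1.1]
gripper_width: 0.997
finger_force: 0.0
lid [437.5 162.5  58.3 160.2 163.  855. ]
knob [437.3 162.4  18.8 180.6 183.  113. ]
beaker 755.9 28.2 45.0 48.5 54.7 174.0 bottle 712.2 -183.9 30.7 98.4 103.3 232.0
```

View pics/s4.png

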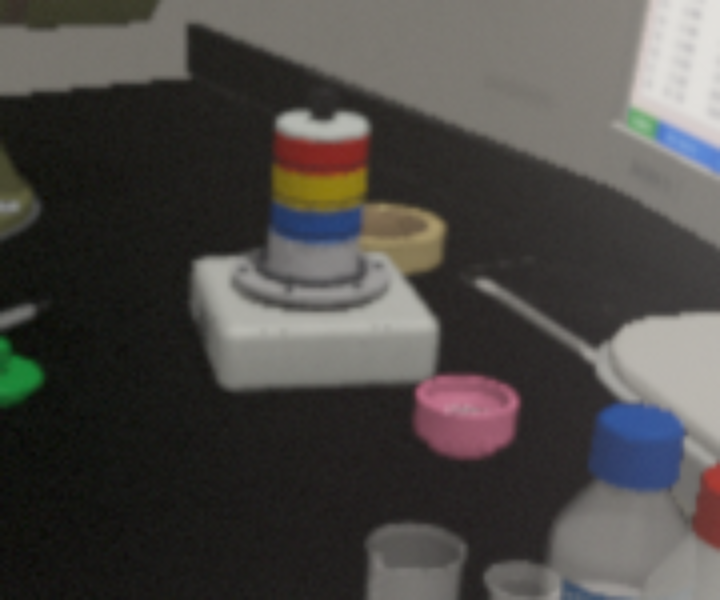

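The whole stack (320,190) stands level, with the lid top at 160 mm as it should be, and the beaker and bottle are where they were.

```bash
python3 -c "
from plant import robot
print(robot.finish_job())"
```

```text
the job is handed in; nothing more can be done
None
```

The sieve stack is built on the shaker (pan, blue, yellow, red, lid); every part measured at its fully-home height, and the job was handed in at about 35 s of the 118 s, with no verdict returned.

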